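# Feel for the latch notch of a slide case

### The arm

A 6-joint arm with a two-finger parallel gripper is mounted at the origin on the work surface. World frame = base frame: x ahead of the robot, y to its left, z up, the work surface at z = 0. Lengths are in m, angles in rad, forces in N, time in s.
With the tool pointing down it reaches from about 0.375 to 0.975 m from the base axis. Payload 3.8 kg.
Tool frame: the origin (TCP) lies midway between the tips of the shut fingers; the grasp point (between the pads) lies 19 mm behind it; z points along the fingers, y is the line along which they close (so a half turn about z gives the same grasp; the last joint's range is limited). The gripper opens to 85 mm and grips with 20 to 120 N. Pads are 22 mm wide; open, the fingers measure 114 mm over their backs; the gripper's body (76 mm by 85 mm) begins 54 mm behind the grasp point. The pads swing forward as they close: fully open they stand 13 mm farther back than shut.
Start: joints at [-1.232, 0.264, 1.604, -0, 1.274, -0.037], TCP at [0.248, -0.628, 0.231] pointing down, gripper open.
Joint ranges: [-2.63, 2.63], [-0.94, 2.18], [0.31, 2.57], [-1.31, 4.45], [0, 2.66], [-2.55, 2.55]. Speed limits (rad/s): [2.57, 2.57, 3.14, 3.14, 3.14, 3.14].

### API

Orientations are given as a rotation vector (axis times angle).
In Python, from workcell import bot gives the robot as it stands.
- The arm moves only by the tool step_arm, never from a script. Its argument "motion" is a list of rows, each a list of 5 numbers: the finger opening in cm, from 0 to 8.54, then the shift along the tool's x, y, z in cm, then the turn about the tool's z in degrees. In form: [[claw, dx, dy, dz, twist], ...]. A call has 1 to 20 rows; each row is the pose to reach, as a shift and turn from the pose commanded when the call began, along the tool's axes at that moment; what a row does not reach only later rows make up. A row lasts 1/10 s, in which the tool goes at most 50 mm and 8.59 degrees, less where a joint would pass 70% of its speed; a pose out of reach is approached as far as the arm can. A call with a gripper value outside its range is refused whole. The fingers move at their own pace and stop on an object; "force" is the grip in N (left out, the last holds). Time passes only in rows, so rows that repeat a pose let the fingers close. It gives the time, the measured TCP pose, the force, the opening and the grip force at its end, in the units of the state.
- bot.read_state(): the state, without advancing time (a new reading comes with each control period).
- bot.read_camera(name): name is "scene" or "top" or "wrist"; returns (picture, depth): 384x512x3 uint8, red, green, blue; 384x512 float32, m along the optical axis (not along the pixel's ray), 0 where there is no reading.
- bot.calibration(name): a dict with "mtx" (3x3 intrinsics, pixels), "k1" (the pictures are not rectified: a ray, as slopes to the right and down, at radius r is drawn at 1 + k1 r^2 times it, then the intrinsics apply), "origin" and "orientation" of the camera in the world; the wrist camera has in their place "T_tool_cam" (4x4, takes a point from camera to tool coordinates, whose origin is the TCP and whose axes are the flange's). Camera axes: x right, y up, looking along -z (the intrinsics and any distortion apply to the point x, -y, -z); pixel columns grow to the right and rows downward; lengths in m; the calibration is good to about 2 mm. A picture is of the moment at which its call begins: read the wrist's pose just before it. calibration takes no time and is no camera call.
- bot.finish_job(): hands the job in; it is judged then, once.
The state is a dict: "time": time; "q": joint angles; "joint_vel": joint speeds; "joint_torque": joint torques, N m; "tool_pos": TCP position; "tcp_rot": TCP orientation; "wrist_force": force on the tool from outside, world axes, zero at the start; "torque": the same for the moment, N m; "width": opening from 0.0 (shut) to 1.0 (fully open); "grip_force": force on a finger pad.
Only numpy, scipy, OpenCV 4.12 (cv2) and the standard library are available. Lean on these libraries where they do the work, as an engineer would, in place of code of your own. Each camera call takes 0.05 s, during which the arm holds its last target. There are 200 camera calls.

### The job

The slide case is latched for sea and its release is a notch hidden somewhere along the rail on its long edge. Put a fingertip on top of one end block of the rail and run it along the top of the rail until you find the notch, then press the bar inside the notch all the way down so that the lid stands ajar, and take the hand away. Do not touch the lid itself, and leave the jar, dish, mouse and glass where they are.

Things in the scene. Friction and masses are not known exactly. Their poses are not given: they have to be found in the camera images.
- case: Slide case, fixed to the bench: flat aluminium box 200 (x) x 350 (y) x 30 mm high. Origin: centre of its underside, on the bench; z up, y along the latch rail, x pointing from the rail to the hinge. The rail, a white plastic ridge, stands on the case's top face along its -x edge. The clear lid lies behind it, x = -30 to +95 mm, its top 46 mm above the bench when shut.
- rail (a point): Middle of the rail's top line: case x = -85, y = 0, 60 mm above the bench (30 above the case's top face); axes as the case. The rail runs 170 mm either way along y, 20 mm thick in x (30 at the end blocks), level and plain but for the one notch; front and back are free.
- end_left: End block of the rail at the case's +y end: 30 x 30 x 30 mm white plastic, thicker than the rail, flush with it on top. Origin at the centre of its underside, 30 mm above the bench, at case x = -85, y = +155 mm; its top is 30 mm above this origin.
- end_right: The same end block at the case's -y end, case y = -155 mm.
- shoulder_left: Plain piece of rail next to the left end block, 20 (x) x 30 (y) x 30 mm, flush with it; origin at the centre of its underside, at case y = +125 mm. The notch is never here.
- shoulder_right: The same plain piece next to the right end block, case y = -125 mm.
- release (a joint): Release bar, floor of the notch. The notch (44 mm long, cut through from front to back, 12 mm deep) has its centre -88, -44, 0, 44 or 88 mm along y from rail; which is NOT given: see it from above or feel the drop. Bar: same white plastic, top 48 mm above the bench at 0; grows as pressed down, stop at 0.008 m. Yields at 6 to 8 N, no return spring, stays where pushed.
- lid (a joint): Clear plastic lid of the case, hinged on the far edge: 0 = shut, 0.12 rad = ajar, near edge lifted 15 mm. Linked to the release bar: 15 rad per metre of bar travel.
- jar: Bystander: specimen jar with white cap, 40 mm diameter, 55 mm high, standing beside the case's +y end; origin at the centre of its underside.
- dish: Bystander: shallow glass dish, 88 mm diameter, 16 mm high, beside the case's -y end; origin at the centre of its underside.
- mouse: Bystander: black computer mouse 100 x 60 x 34 mm, lying on the robot's side of the case; origin at the centre of its underside.
- glass: Bystander: drinking glass, 72 mm diameter, 85 mm high, behind the case; origin at the centre of its underside.

How it is judged:
On the way, in this order (a step that is already met when the one before it is completed fails the run):
1. a finger touches an end block of the rail while the release bar is still up ((contact force between the fingers and end_left above 0.3 N or contact force between the fingers and end_right above 0.3 N) and value of joint release below 0.002 m and (y of the grasp point in the frame of case above 0.137 m or y of the grasp point in the frame of case below -0.137 m)), for 0.04 s.
2. the finger runs inward in touch with the plain piece of rail next to an end block, the bar still up (((contact force between the fingers and shoulder_left above 0.3 N and y of the grasp point in the frame of case between -0.132 and 0.132 m and value of joint release below 0.002 m) or (contact force between the fingers and shoulder_right above 0.3 N and y of the grasp point in the frame of case between -0.132 and 0.132 m and value of joint release below 0.002 m))), for 0.04 s.
3. the release bar in the notch is pressed down (value of joint release above 0.006 m), for 0.1 s.
At the end, for the whole second after the job is handed in: The release bar is down by more than 6 mm of its 8 mm and stays there, the lid is ajar by more than 0.08 rad and at rest, and jar, dish, mouse and glass stand upright within 20 mm of where they were (value of joint release above 0.006 m and value of joint lid above 0.08 rad and velocity of joint lid below 0.05 rad/s and distance of each of jar, dish, mouse, glass from where it was at the start of the episode below 0.02 m and angle between each of jar, dish, mouse, glass's own z axis and vertical below 0.2 rad); the robot touches nothing.
It fails at once if the robot touches the lid (more than 2 N) (contact force between any of the fingers, the arm and lid above 2 N).
It fails at once if the jar is shoved more than 20 mm, lifted or carried (distance of jar from where it was at the start of the episode above 0.02 m).
It fails at once if the dish is shoved more than 20 mm, lifted or carried (distance of dish from where it was at the start of the episode above 0.02 m).
It fails at once if the mouse is shoved more than 20 mm, lifted or carried (distance of mouse from where it was at the start of the episode above 0.02 m).
It fails at once if the glass is shoved more than 20 mm, lifted or carried (distance of glass from where it was at the start of the episode above 0.02 m).
It also fails if it takes over 61 s, if anything falls off the work surface, if the arm or the gripper's body presses on something with over 40 N, if the wrist force passes 120 N, or if a joint passes its speed limit or range.

## Working session

There is one attempt and no reset: what is moved stays moved. The work goes in short steps, Python scripts to look and compute and a tool call to move; the robot and the scene stay as the last step left them, time stands still between calls to the robot, and variables do not carry over. Pictures are saved under pics/ and viewed, at most 10 in all, crops included, and the job is handed in when it is done.

Besides the shell and the picture viewer there is one more tool, called after "Request:" as a command line: name --pt "numbers of a row" for each row, then --argument value for the rest. step_arm: Moves the arm, as the interface text tells. Its arguments: {"type":"object","properties":{"motion":{"type":"array","items":{"type":"array","items":{"type":"number"}}},"force":{"type":"number"}},"required":["motion"]}

```bash
mkdir -p pics; python3 - <<'E'
from workcell import bot
import cv2,numpy as np
s=bot.read_state();print(s)
for n in ("top","scene"):
    p,d=bot.read_camera(n);cv2.imwrite(f"pics/{n}0.png",p[:,:,::-1]);np.savez(f"{n}0.npz",p=p,d=d);print(n,bot.calibration(n))
E
```

```text
{'time': 0.0, 'q': array([-1.23187426e+00,  2.64707274e-01,  1.60537064e+00,  1.86339714e-06,
        1.27372917e+00, -3.68785253e-02]), 'joint_vel': array([-1.64212590e-03, -6.88963112e-04,  7.73112884e-05, -2.22270268e-03,
        1.30079421e-04, -3.91935909e-04]), 'joint_torque': array([-1.51208682e-03, -5.15119886e+01, -3.67316437e+01, -2.96009803e-04,
        1.25974408e-02, -2.66511540e-05]), 'tool_pos': array([ 0.24750344, -0.62719287,  0.22999478]), 'tcp_rot': array([-3.08414544e+00, -5.86428867e-01,  5.20194468e-04]), 'wrist_force': array([-0.27623576,  0.0068896 ,  0.20503309]), 'torque': array([-0.01087659,  0.02578639, -0.03027893]), 'grip_force': 0.0, 'width': 0.9976225746612095}
top {'mtx': array([[433.91212612,   0.        , 253.15669587],
       [  0.        , 433.91212612, 183.52291811],
       [  0.        ,   0.        ,   1.        ]]), 'k1': -0.14215541111306138, 'origin': array([0.45032521, 0.01780048, 1.00450046]), 'orientation': array([ 0.08074347, -0.09490103, -1.59014024])}
scene {'mtx': array([[373.74568086,   0.        , 253.67370407],
       [  0.        , 373.74568086, 198.83513619],
       [  0.        ,   0.        ,   1.        ]]), 'k1': -0.022226456184695938, 'origin': array([1.10861568, 0.21157172, 0.60649553]), 'orientation': array([0.54836836, 0.78713762, 1.78582507])}
```

View pics/top0.png

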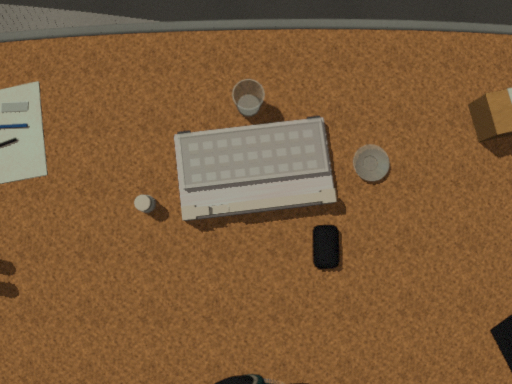

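View pics/scene0.png

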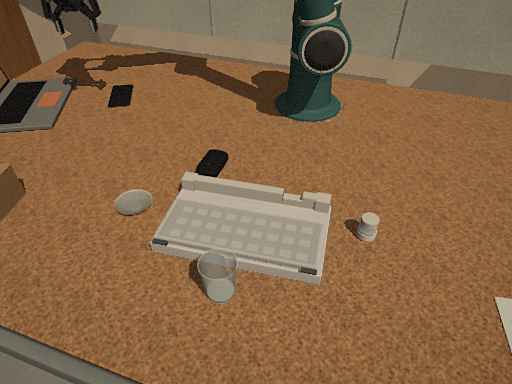

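The top view shows the case, with the rail's lower edge running from about (182,210) to (335,202). The jar is at (146,204), the dish at (371,163), the mouse at (326,246) and the glass at (249,98). In the scene view a gap in the rail at about (292,196) suggests the notch is near the +y end. Next I'll enlarge the rail and measure it.

```bash
cat > h.py <<'E'
import numpy as np,cv2
from scipy.spatial.transform import Rotation as R
from workcell import bot
def rays(n,uv):
    c=bot.calibration(n);m=c["mtx"];uv=np.asarray(uv,float).reshape(-1,2)
    a=(uv-[m[0,2],m[1,2]])/[m[0,0],m[1,1]];b=a.copy()
    for _ in range(20): b=a/(1+c["k1"]*(b**2).sum(1,keepdims=True))
    r=np.c_[b[:,0],-b[:,1],-np.ones(len(b))]
    return np.array(c["origin"]),R.from_rotvec(c["orientation"]).apply(r)
def plane(n,uv,z):
    o,r=rays(n,uv);return o+r*((z-o[2])/r[:,2])[:,None]
def cloud(n,d):
    h,w=d.shape;u,v=np.meshgrid(np.arange(w),np.arange(h))
    o,r=rays(n,np.c_[u.ravel(),v.ravel()]);return (o+r*d.reshape(-1,1)).reshape(h,w,3)
E
python3 - <<'E'
from h import *
f=np.load("top0.npz");c=cloud("top",f["d"]);z=c[...,2]
print("bench z",np.median(z[250:350,100:300]))
m=((z>.05)&(z<.075)).astype(np.uint8);m[:180]=0;m[225:]=0;m[:,:170]=0;m[:,345:]=0
P=c[m>0];print(len(P),np.median(P[:,2]))
r=cv2.minAreaRect(P[:,:2].astype(np.float32)*1000);print("rail rect mm",r)
b=z[175:220,170:345]
g=np.clip((b-.02)/.05,0,1)*255
a=cv2.resize(f["p"][175:220,170:345,::-1],None,fx=4.5,fy=4.5,interpolation=cv2.INTER_CUBIC)
g=cv2.cvtColor(cv2.resize(g.astype(np.uint8),None,fx=4.5,fy=4.5,interpolation=cv2.INTER_NEAREST),cv2.COLOR_GRAY2BGR)
s=np.load("scene0.npz")["p"][165:225,170:345,::-1]
cv2.imwrite("pics/crop.png",np.vstack([a,g[:,:a.shape[1]],cv2.resize(s,(a.shape[1],190))]))
E
```

```text
bench z -0.0009200443619562515
1394 0.058979454858613
rail rect mm ((511.4332275390625, -2.4478607177734375), (30.06981086730957, 339.3142395019531), 5.713813781738281)
```

View pics/crop.png

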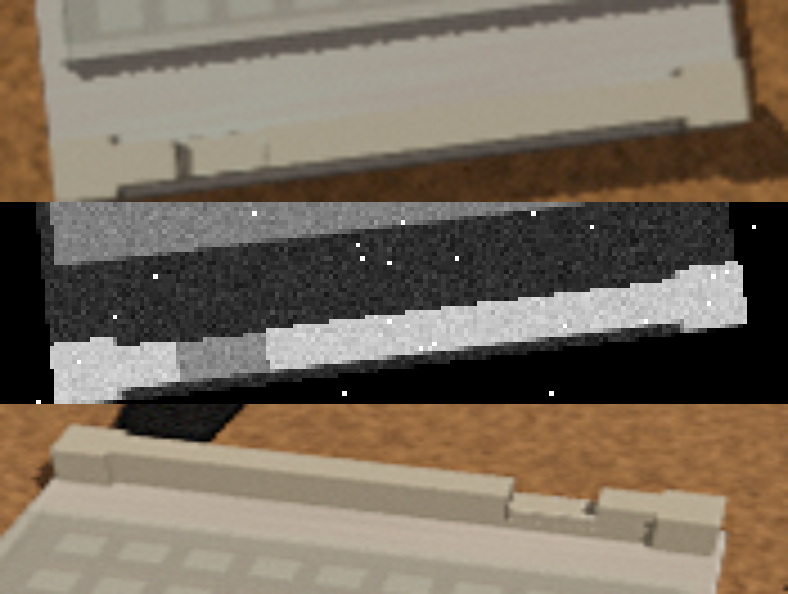

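Depth puts the notch at rail columns 209.5 to 229.3, which is case y ≈ +66 to +108, so its centre is +88. The fitted rail measures 30 x 339 mm and its top is at z ≈ 0.06, both matching the given sizes. I'll move above the left end block with the fingers shut and tool x along the rail.

Request:
step_arm --pt "0 51.8 -63.6 0 -74.2" --pt "0 51.8 -63.6 0 -74.2" --pt "0 51.8 -63.6 0 -74.2" --pt "0 51.8 -63.6 0 -74.2" --pt "0 51.8 -63.6 0 -74.2" --pt "0 51.8 -63.6 0 -74.2" --pt "0 51.8 -63.6 0 -74.2" --pt "0 51.8 -63.6 0 -74.2" --pt "0 51.8 -63.6 0 -74.2" --pt "0 51.8 -63.6 0 -74.2" --pt "0 51.8 -63.6 0 -74.2" --pt "0 51.8 -63.6 0 -74.2" --pt "0 51.8 -63.6 0 -74.2" --pt "0 51.8 -63.6 0 -74.2" --pt "0 51.8 -63.6 0 -74.2" --pt "0 51.8 -63.6 0 -74.2" --pt "0 51.8 -63.6 0 -74.2" --pt "0 51.8 -63.6 0 -74.2" --pt "0 51.8 -63.6 0 -74.2" --pt "0 51.8 -63.6 0 -74.2"

```text
time: 2.1
tool_pos: [0.4956, 0.1527, 0.2309]
tcp_rot: [-2.108, -2.329, 0.002]
wrist_force: [-0.9, 1.0, -0.3]
width: 0.002
grip_force: 0.0
```

Request:
step_arm --pt "0 0 0 4 0" --pt "0 0 0 8 0" --pt "0 0 0 12 0" --pt "0 0 0 15 0" --pt "0 0 0 16 0" --pt "0 0 0 16 0" --pt "0 0 0 16 0" --pt "0 0 0 16 0"

```text
time: 2.9
tool_pos: [0.4982, 0.154, 0.0736]
tcp_rot: [2.107, 2.327, 0.006]
wrist_force: [0.3, -0.1, -0.6]
width: 0.002
grip_force: 0.0
```

```bash
python3 - <<'E'
from h import *
s=bot.read_state();print(s["tool_pos"],s["wrist_force"])
a,b=np.radians(5.71),s["tool_pos"][:2]-[.5114,-.0024]
print("case rail coords",b@[np.cos(a),np.sin(a)],b@[-np.sin(a),np.cos(a)])
p,d=bot.read_camera("scene");q,e=bot.read_camera("top")
cv2.imwrite("pics/a.png",np.hstack([cv2.resize(p[130:260,260:400,::-1],(400,371)),cv2.resize(q[130:260,130:270,::-1],(400,371))]))
E
```

```text
[0.49816742 0.15403732 0.0736459 ] [ 0.31940095 -0.13143082 -0.64208885]
case rail coords 0.002397557686316954 0.15697767050472006
```

View pics/a.png

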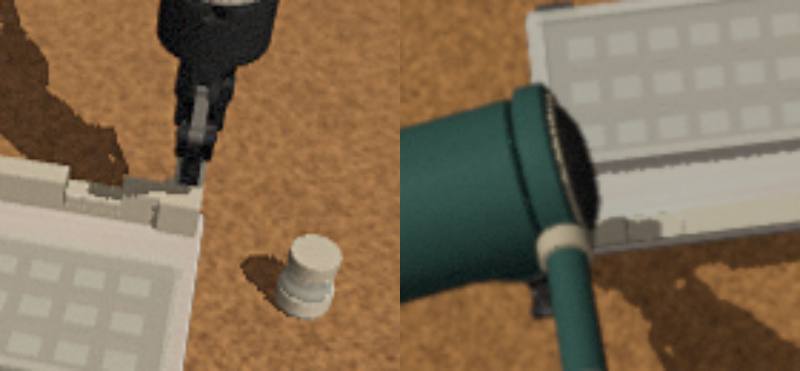

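The left half (scene view) shows the shut fingers just above the +y end block, clear of the jar. In the right half the arm hides the block. I'll descend in small steps until contact.

Request:
step_arm --pt "0 0 0 0.3 0" --pt "0 0 0 0.6 0" --pt "0 0 0 0.8 0" --pt "0 0 0 1.0 0" --pt "0 0 0 1.0 0" --pt "0 0 0 1.0 0"

```text
time: 3.6
tool_pos: [0.496, 0.1538, 0.0611]
tcp_rot: [-2.107, -2.33, 0.001]
wrist_force: [0.1, -1.0, -0.0]
width: -0.002
grip_force: 0.0
```

Request:
step_arm --pt "0 0 0 0.1 0" --pt "0 0 0 0.15 0" --pt "0 0 0 0.15 0" --pt "0 0 0 0.15 0"

```text
time: 4.0
tool_pos: [0.4963, 0.1539, 0.0601]
tcp_rot: [2.108, 2.33, 0.0]
wrist_force: [0.2, -0.7, 2.2]
width: -0.001
grip_force: 1.4
```

Request:
step_arm --pt "0 0 0 0.1 0" --pt "0 0 0 0.1 0" --pt "0 0 0 0.1 0"

```text
time: 4.3
tool_pos: [0.4964, 0.1539, 0.06]
tcp_rot: [2.108, 2.33, 0.0]
wrist_force: [-3.0, -1.2, 9.5]
width: 0.003
grip_force: 4.9
```

Request:
step_arm --pt "0 -0.4 0 0 0" --pt "0 -0.8 0 0 0" --pt "0 -1.2 0 0 0" --pt "0 -1.6 0 0 0" --pt "0 -2.0 0 0 0" --pt "0 -2.4 0 0 0" --pt "0 -2.8 0 0 0" --pt "0 -3.2 0 0 0" --pt "0 -3.4 0 0 0" --pt "0 -3.4 0 0 0"

```text
time: 5.3
tool_pos: [0.501, 0.1208, 0.06]
tcp_rot: [2.108, 2.328, 0.005]
wrist_force: [-0.1, 2.9, 5.8]
width: 0.001
grip_force: 2.7
```

Request:
step_arm --pt "0 -0.4 0 0 0" --pt "0 -0.8 0 0 0" --pt "0 -1.2 0 0 0" --pt "0 -1.6 0 0 0" --pt "0 -2.0 0 0 0" --pt "0 -2.4 0 0 0" --pt "0 -2.8 0 0 0" --pt "0 -3.2 0 0 0" --pt "0 -3.5 0 0 0" --pt "0 -3.5 0 0 0" --pt "0 -3.5 0 0 0"

```text
time: 6.4
tool_pos: [0.5029, 0.085, 0.0586]
tcp_rot: [-2.108, -2.329, 0.001]
wrist_force: [-1.1, 0.5, 0.0]
width: -0.002
grip_force: 0.0
```

The force fell to zero and z dropped, so the finger is in the notch at y ≈ 0.088. Now I'll press the bar.

Request:
step_arm --pt "0 0 0 0.3 0" --pt "0 0 0 0.6 0" --pt "0 0 0 0.9 0" --pt "0 0 0 1.1 0" --pt "0 0 0 1.3 0" --pt "0 0 0 1.5 0" --pt "0 0 0 1.7 0" --pt "0 0 0 1.85 0" --pt "0 0 0 2.0 0" --pt "0 0 0 2.0 0" --pt "0 0 0 2.0 0"

```text
time: 7.5
tool_pos: [0.5028, 0.0853, 0.0399]
tcp_rot: [-2.107, -2.329, 0.001]
wrist_force: [-4.8, -0.0, 11.5]
width: -0.001
grip_force: 5.6
```

Request:
step_arm --pt "0 0 0 -1 0" --pt "0 0 0 -3 0" --pt "0 0 0 -6 0" --pt "0 0 0 -10 0" --pt "0 0 0 -14 0" --pt "0 0 0 -18 0" --pt "0 -2 -4 -20 0" --pt "0 10 -4 -20 0" --pt "0 20 -4 -20 0" --pt "0 20 -4 -20 0" --pt "0 20 -4 -20 0" --pt "0 20 -4 -20 0" --pt "0 20 -4 -20 0"

```text
time: 8.8
tool_pos: [0.4428, 0.2829, 0.239]
tcp_rot: [-2.103, -2.334, -0.001]
wrist_force: [0.5, -0.6, -0.7]
width: -0.004
grip_force: 0.0
```

```bash
python3 - <<'E'
from h import *
s=bot.read_state();print(s["tool_pos"],s["wrist_force"],abs(s["joint_vel"]).max())
p,d=bot.read_camera("scene");q,e=bot.read_camera("top")
c=cloud("top",e)
for n,(u,v) in dict(bar=(219,209),lid_near=(260,183),lid_far=(260,132)).items():
    o=cloud("top",np.load("top0.npz")["d"])
    print(n,np.median(o[v-1:v+2,u-3:u+4,2]),np.median(c[v-1:v+2,u-3:u+4,2]))
cv2.imwrite("pics/b.png",np.hstack([cv2.resize(p[140:320,100:400,::-1],(400,300)),cv2.resize(q[60:285,130:430,::-1],(400,300))]))
E
```

```text
[0.44277441 0.28285793 0.23895654] [ 0.48150374 -0.64650711 -0.7002091 ] 0.04989327249038727
bar 0.046359624781229125 0.0385286952713747
lid_near 0.02914584495853434 0.028141296980586872
lid_far 0.04447822175891569 0.04687963363948355
```

View pics/b.png

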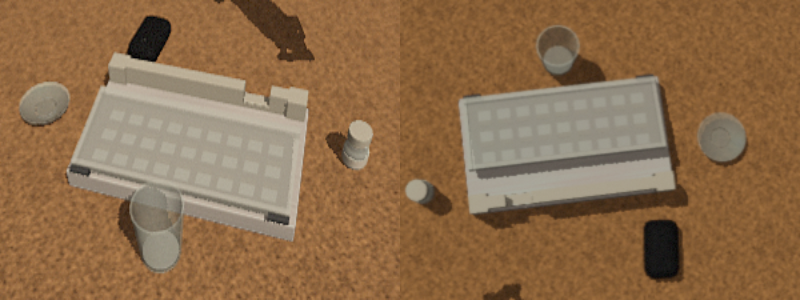

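The bar dropped 7.8 mm and the lid's shadow is wider along its near edge, so it stands ajar. The jar, dish, mouse and glass look unmoved and the hand is clear.

```bash
python3 -c "
from workcell import bot
print(bot.finish_job())"
```

```text
the job is handed in; nothing more can be done
None
```

The notch was at y = +88 mm; I ran the fingertip from the left end block along the rail to it and pressed the bar down about 7.8 mm. The lid looks ajar, the jar, dish, mouse and glass look unmoved, the hand is clear, and the job is handed in (no verdict was returned).

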